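# Clamp a three-tin pack in the strapping jig

### The job

Stand exactly three of the five small tins from the shallow carton tray upright in a row in the channel of the strapping jig, between its end stop and its rubber pad, and leave the other two standing in the tray. Then take the jig's upright black handle and slide it towards the tins, against its return spring, until the sprung rubber pad squeezes the row against the end stop and is itself pushed in about half of its 24 mm travel; finish while still holding the handle there, because it springs back if let go. Touch only the handle while clamping, and leave the other things on the bench where they are.

Things in the scene. Friction and masses are not known exactly. Their poses are not given: they have to be found in the camera images.
- jig: fixed strapping jig, 350 x 90 mm: straight open channel along its x, 66 mm wide inside, floor 6 mm above the bench; side walls 5 mm thick, tops 22 mm above the bench. Grey end stop at +x (76 mm wide, top 56 mm high); sliding carriage with handle and pad at -x. Origin at bench level in the middle; x from handle to stop, z up
- stop_face (a point): middle of the end stop's inner face, at channel-floor height, at x = +155 mm in the jig; axes as the jig. Three touching tins against it reach back to jig x = -7 mm; with the handle back the pad's face is at x = -45 mm, so there is 38 mm to spare when loading
- pad_face (a point): centre of the front of the rubber pad that faces the tins, 28 mm above the bench. Pad 56 mm wide, 8 mm thick, spanning 9 to 47 mm above the bench, on the front of the carriage on two sprung guide rods; the gap behind it is 24 mm when free
- pad (a joint): how far the rubber pad is pushed back towards the carriage block against its spring, m: 0 free (24 mm gap behind it), 0.024 bottomed, half 0.012. Spring 2 N at 0 plus 0.5 N per mm: about 8 N at half travel
- handle_grip (a point): on the axis of the upright round black handle post, 80 mm above the bench; post 26 mm diameter from 60 to 98 mm above the bench, top 102 mm. It stands on the dark steel carriage block, 56 mm (jig x) x 58 mm, top 46 mm above the bench. The pad's face is 60 mm ahead of the post's axis when free; axes as the jig
- carriage (a joint): slide of carriage and handle along the jig's +x, m: 0 fully back (rest), 0.075 limit. Return spring 3 N at 0 plus 0.06 N per mm, besides the pad's spring: about 14 N in all when clamped. With three tins the pad meets the row at about 0.038 (to 0.041 if zig-zag) and is half pushed in at about 0.050
- carton: shallow open cardboard tray fixed to the bench, 205 x 225 mm (its x, y), rim 18 mm high, floor and walls 3 mm thick; origin on the bench under its centre, z up. The five tins stand in it, one in the middle and one towards each corner, at least about 25 mm between neighbours
- tin0: one of five identical small food tins: upright steel cylinder with paper label, 54 mm diameter, 65 mm tall, about 160 g; origin at the centre of its underside, z up along its axis; starts standing on the carton tray floor
- tin1: one of five identical small food tins: upright steel cylinder with paper label, 54 mm diameter, 65 mm tall, about 160 g; origin at the centre of its underside, z up along its axis; starts standing on the carton tray floor
- tin2: one of five identical small food tins: upright steel cylinder with paper label, 54 mm diameter, 65 mm tall, about 160 g; origin at the centre of its underside, z up along its axis; starts standing on the carton tray floor
- tin3: one of five identical small food tins: upright steel cylinder with paper label, 54 mm diameter, 65 mm tall, about 160 g; origin at the centre of its underside, z up along its axis; starts standing on the carton tray floor
- tin4: one of five identical small food tins: upright steel cylinder with paper label, 54 mm diameter, 65 mm tall, about 160 g; origin at the centre of its underside, z up along its axis; starts standing on the carton tray floor
- big_can: bystander, leave alone: large food can, 84 mm diameter, 110 mm tall, origin at the centre of its underside
- jar: bystander, leave alone: glass jar with steel lid, 68 mm diameter, 115 mm tall, origin at the centre of its underside
- tape_roll: bystander, leave alone: roll of brown packing tape lying flat, 100 mm diameter, 48 mm high, origin at the centre of its underside

How it is judged:
On the way:
1. exactly three tins stand upright and let go in the jig's channel, the other two upright in the carton tray, the handle still back (((x of tin0 in the frame of jig between -0.045 and 0.14 m and y of tin0 in the frame of jig between -0.012 and 0.012 m and z of tin0 in the frame of jig between 0.002 and 0.01 m and angle between tin0's own z axis and vertical below 0.12 rad) or (x of tin0 in the frame of carton between -0.1 and 0.1 m and y of tin0 in the frame of carton between -0.11 and 0.11 m and height (world z) of tin0 below 0.02 m and angle between tin0's own z axis and vertical below 0.12 rad)) and ((x of tin1 in the frame of jig between -0.045 and 0.14 m and y of tin1 in the frame of jig between -0.012 and 0.012 m and z of tin1 in the frame of jig between 0.002 and 0.01 m and angle between tin1's own z axis and vertical below 0.12 rad) or (x of tin1 in the frame of carton between -0.1 and 0.1 m and y of tin1 in the frame of carton between -0.11 and 0.11 m and height (world z) of tin1 below 0.02 m and angle between tin1's own z axis and vertical below 0.12 rad)) and ((x of tin2 in the frame of jig between -0.045 and 0.14 m and y of tin2 in the frame of jig between -0.012 and 0.012 m and z of tin2 in the frame of jig between 0.002 and 0.01 m and angle between tin2's own z axis and vertical below 0.12 rad) or (x of tin2 in the frame of carton between -0.1 and 0.1 m and y of tin2 in the frame of carton between -0.11 and 0.11 m and height (world z) of tin2 below 0.02 m and angle between tin2's own z axis and vertical below 0.12 rad)) and ((x of tin3 in the frame of jig between -0.045 and 0.14 m and y of tin3 in the frame of jig between -0.012 and 0.012 m and z of tin3 in the frame of jig between 0.002 and 0.01 m and angle between tin3's own z axis and vertical below 0.12 rad) or (x of tin3 in the frame of carton between -0.1 and 0.1 m and y of tin3 in the frame of carton between -0.11 and 0.11 m and height (world z) of tin3 below 0.02 m and angle between tin3's own z axis and vertical below 0.12 rad)) and ((x of tin4 in the frame of jig between -0.045 and 0.14 m and y of tin4 in the frame of jig between -0.012 and 0.012 m and z of tin4 in the frame of jig between 0.002 and 0.01 m and angle between tin4's own z axis and vertical below 0.12 rad) or (x of tin4 in the frame of carton between -0.1 and 0.1 m and y of tin4 in the frame of carton between -0.11 and 0.11 m and height (world z) of tin4 below 0.02 m and angle between tin4's own z axis and vertical below 0.12 rad)) and ((x of tin0 in the frame of jig between -0.035 and 0.028 m and y of tin0 in the frame of jig between -0.012 and 0.012 m) or (x of tin1 in the frame of jig between -0.035 and 0.028 m and y of tin1 in the frame of jig between -0.012 and 0.012 m) or (x of tin2 in the frame of jig between -0.035 and 0.028 m and y of tin2 in the frame of jig between -0.012 and 0.012 m) or (x of tin3 in the frame of jig between -0.035 and 0.028 m and y of tin3 in the frame of jig between -0.012 and 0.012 m) or (x of tin4 in the frame of jig between -0.035 and 0.028 m and y of tin4 in the frame of jig between -0.012 and 0.012 m)) and ((x of tin0 in the frame of jig between 0.028 and 0.082 m and y of tin0 in the frame of jig between -0.012 and 0.012 m) or (x of tin1 in the frame of jig between 0.028 and 0.082 m and y of tin1 in the frame of jig between -0.012 and 0.012 m) or (x of tin2 in the frame of jig between 0.028 and 0.082 m and y of tin2 in the frame of jig between -0.012 and 0.012 m) or (x of tin3 in the frame of jig between 0.028 and 0.082 m and y of tin3 in the frame of jig between -0.012 and 0.012 m) or (x of tin4 in the frame of jig between 0.028 and 0.082 m and y of tin4 in the frame of jig between -0.012 and 0.012 m)) and ((x of tin0 in the frame of jig between 0.082 and 0.14 m and y of tin0 in the frame of jig between -0.012 and 0.012 m) or (x of tin1 in the frame of jig between 0.082 and 0.14 m and y of tin1 in the frame of jig between -0.012 and 0.012 m) or (x of tin2 in the frame of jig between 0.082 and 0.14 m and y of tin2 in the frame of jig between -0.012 and 0.012 m) or (x of tin3 in the frame of jig between 0.082 and 0.14 m and y of tin3 in the frame of jig between -0.012 and 0.012 m) or (x of tin4 in the frame of jig between 0.082 and 0.14 m and y of tin4 in the frame of jig between -0.012 and 0.012 m)) and value of joint carriage below 0.012 m and contact force between the fingers and tin0 below 0.3 N and contact force between the fingers and tin1 below 0.3 N and contact force between the fingers and tin2 below 0.3 N and contact force between the fingers and tin3 below 0.3 N and contact force between the fingers and tin4 below 0.3 N), for 0.2 s.
At the end, for the whole second after the job is handed in: Exactly three tins upright (0.12 rad) at rest in the jig channel, the other two upright in the tray; pad pressing the row over 3 N, pushed in 6 to 18 mm; robot holding the handle still (over 4 N on it), touching no tin or pad (((x of tin0 in the frame of jig between -0.045 and 0.14 m and y of tin0 in the frame of jig between -0.012 and 0.012 m and z of tin0 in the frame of jig between 0.002 and 0.01 m and angle between tin0's own z axis and vertical below 0.12 rad) or (x of tin0 in the frame of carton between -0.1 and 0.1 m and y of tin0 in the frame of carton between -0.11 and 0.11 m and height (world z) of tin0 below 0.02 m and angle between tin0's own z axis and vertical below 0.12 rad)) and ((x of tin1 in the frame of jig between -0.045 and 0.14 m and y of tin1 in the frame of jig between -0.012 and 0.012 m and z of tin1 in the frame of jig between 0.002 and 0.01 m and angle between tin1's own z axis and vertical below 0.12 rad) or (x of tin1 in the frame of carton between -0.1 and 0.1 m and y of tin1 in the frame of carton between -0.11 and 0.11 m and height (world z) of tin1 below 0.02 m and angle between tin1's own z axis and vertical below 0.12 rad)) and ((x of tin2 in the frame of jig between -0.045 and 0.14 m and y of tin2 in the frame of jig between -0.012 and 0.012 m and z of tin2 in the frame of jig between 0.002 and 0.01 m and angle between tin2's own z axis and vertical below 0.12 rad) or (x of tin2 in the frame of carton between -0.1 and 0.1 m and y of tin2 in the frame of carton between -0.11 and 0.11 m and height (world z) of tin2 below 0.02 m and angle between tin2's own z axis and vertical below 0.12 rad)) and ((x of tin3 in the frame of jig between -0.045 and 0.14 m and y of tin3 in the frame of jig between -0.012 and 0.012 m and z of tin3 in the frame of jig between 0.002 and 0.01 m and angle between tin3's own z axis and vertical below 0.12 rad) or (x of tin3 in the frame of carton between -0.1 and 0.1 m and y of tin3 in the frame of carton between -0.11 and 0.11 m and height (world z) of tin3 below 0.02 m and angle between tin3's own z axis and vertical below 0.12 rad)) and ((x of tin4 in the frame of jig between -0.045 and 0.14 m and y of tin4 in the frame of jig between -0.012 and 0.012 m and z of tin4 in the frame of jig between 0.002 and 0.01 m and angle between tin4's own z axis and vertical below 0.12 rad) or (x of tin4 in the frame of carton between -0.1 and 0.1 m and y of tin4 in the frame of carton between -0.11 and 0.11 m and height (world z) of tin4 below 0.02 m and angle between tin4's own z axis and vertical below 0.12 rad)) and ((x of tin0 in the frame of jig between -0.035 and 0.028 m and y of tin0 in the frame of jig between -0.012 and 0.012 m) or (x of tin1 in the frame of jig between -0.035 and 0.028 m and y of tin1 in the frame of jig between -0.012 and 0.012 m) or (x of tin2 in the frame of jig between -0.035 and 0.028 m and y of tin2 in the frame of jig between -0.012 and 0.012 m) or (x of tin3 in the frame of jig between -0.035 and 0.028 m and y of tin3 in the frame of jig between -0.012 and 0.012 m) or (x of tin4 in the frame of jig between -0.035 and 0.028 m and y of tin4 in the frame of jig between -0.012 and 0.012 m)) and ((x of tin0 in the frame of jig between 0.028 and 0.082 m and y of tin0 in the frame of jig between -0.012 and 0.012 m) or (x of tin1 in the frame of jig between 0.028 and 0.082 m and y of tin1 in the frame of jig between -0.012 and 0.012 m) or (x of tin2 in the frame of jig between 0.028 and 0.082 m and y of tin2 in the frame of jig between -0.012 and 0.012 m) or (x of tin3 in the frame of jig between 0.028 and 0.082 m and y of tin3 in the frame of jig between -0.012 and 0.012 m) or (x of tin4 in the frame of jig between 0.028 and 0.082 m and y of tin4 in the frame of jig between -0.012 and 0.012 m)) and ((x of tin0 in the frame of jig between 0.082 and 0.14 m and y of tin0 in the frame of jig between -0.012 and 0.012 m) or (x of tin1 in the frame of jig between 0.082 and 0.14 m and y of tin1 in the frame of jig between -0.012 and 0.012 m) or (x of tin2 in the frame of jig between 0.082 and 0.14 m and y of tin2 in the frame of jig between -0.012 and 0.012 m) or (x of tin3 in the frame of jig between 0.082 and 0.14 m and y of tin3 in the frame of jig between -0.012 and 0.012 m) or (x of tin4 in the frame of jig between 0.082 and 0.14 m and y of tin4 in the frame of jig between -0.012 and 0.012 m)) and linear speed of each of tin0, tin1, tin2, tin3, tin4 below 0.03 m/s and value of joint pad between 0.006 and 0.018 m and velocity of joint carriage between -0.01 and 0.01 m/s and (contact force between pad and tin0 above 3 N or contact force between pad and tin1 above 3 N or contact force between pad and tin2 above 3 N or contact force between pad and tin3 above 3 N or contact force between pad and tin4 above 3 N) and contact force between any of the fingers, the arm and carriage above 4 N and contact force between each of the fingers, the arm and pad below 0.3 N and contact force between each of the fingers, the arm and tin0 below 0.3 N and contact force between each of the fingers, the arm and tin1 below 0.3 N and contact force between each of the fingers, the arm and tin2 below 0.3 N and contact force between each of the fingers, the arm and tin3 below 0.3 N and contact force between each of the fingers, the arm and tin4 below 0.3 N); the arm keeps its last pose, push and grip.
It fails at once if a bystander (large can, jar, tape roll) was moved more than 30 mm (distance of any of big_can, jar, tape_roll from where it was at the start of the episode above 0.03 m).
It also fails if it takes over 72 s, if anything falls off the work surface, if the arm or the gripper's body presses on something with over 40 N, if the wrist force passes 120 N, or if a joint passes its speed limit or range.

### The arm

A 6-joint arm with a two-finger parallel gripper is mounted at the origin on the work surface. World frame = base frame: x ahead of the robot, y to its left, z up, the work surface at z = 0. Lengths are in m, angles in rad, forces in N, time in s.
With the tool pointing down it reaches from about 0.35 to 0.975 m from the base axis. Payload 7.1 kg.
Tool frame: the origin (TCP) lies midway between the tips of the shut fingers; the grasp point (between the pads) lies 19 mm behind it; z points along the fingers, x is the direction in which the jaws open and shut, and the axes are right-handed (so a half turn about z gives the same grasp; the last joint's range is limited). The gripper opens to 88 mm and grips with 3 to 60 N. Pads are 20 mm wide; open, the fingers measure 115 mm over their backs; the gripper's body (75 mm by 178 mm) begins 61 mm behind the grasp point.
Start: joints at [1.239, 0.423, 1.63, -0, 1.089, -0.019], TCP at [0.192, 0.595, 0.223] pointing down, gripper open.
Joint ranges: [-3, 3], [-0.9, 2.11], [0.09, 2.58], [-1.31, 4.45], [0.11, 2.69], [-2.54, 2.54]. Speed limits (rad/s): [2.39, 2.39, 3.01, 3.14, 3.14, 3.14].

### API

Orientations are given as a unit quaternion [w, x, y, z].
In Python, from station import move_pose, movel, movej, command_gripper, wait, inverse_kinematics, read_camera, camera_info, MotionError, job_done, get_time, get_joint_pos, get_qvel, get_effort, get_tcp_pos, get_ee_rot, get_ft_force, get_ft_torque, get_grip_width gives the robot as it stands. Calls block until the motion is done:
- move_pose(position, orientation): joint-space move of the TCP to a pose.
- movel(position, frame=None, v=0.15, until_force=None): straight line of the TCP; frame=None keeps the orientation; v is the mean speed in m/s. With until_force (N) it stops when the force on the tool has changed by that much, and returns True; else False.
- movej(angles): joint-space move.
- command_gripper(opening): opening from 0.0 (shut) to 1.0 (fully open); the grip force is fixed at half the most; returns when the fingers have stopped.
- wait(seconds).
- inverse_kinematics(position, orientation): joint angles nearest the present ones, or None.
- read_camera(name): name is "scene" or "top"; returns the picture (480x640x3 uint8, red, green, blue); there is no depth.
- camera_info(name): a dict with "intrinsics" (3x3 intrinsics, pixels), "T" (4x4, takes a point from camera to world coordinates). Camera axes: x right, y up, looking along -z (the intrinsics and any distortion apply to the point x, -y, -z); pixel columns grow to the right and rows downward; lengths in m; the calibration is good to about 2 mm. A picture is of the moment at which its call begins. camera_info takes no time and is no camera call.
A pose or a line that the arm cannot do raises MotionError and nothing moves.
- job_done(): hands the job in, once; it reports no verdict.
Readings, each from a call of its own:
- get_time(): time.
- get_joint_pos(): joint angles.
- get_qvel(): joint speeds.
- get_effort(): joint torques, N m.
- get_tcp_pos(): TCP position.
- get_ee_rot(): TCP orientation.
- get_ft_force(): force on the tool from outside, world axes, zero at the start.
- get_ft_torque(): the same for the moment, N m.
- get_grip_width(): opening from 0.0 (shut) to 1.0 (fully open).
Only numpy, scipy, OpenCV 4.12 (cv2) and the standard library are available. Lean on these libraries where they do the work, as an engineer would, in place of code of your own. Each camera call takes 0.05 s, during which the arm holds its last target.

## Working session

There is one attempt and no reset: what is moved stays moved. The work goes in short steps, each a Python script; the robot and the scene stay as the last script left them, time stands still between calls to the robot, and variables do not carry over. Pictures are saved under pics/ and viewed, and the job is handed in when it is done.

```bash
mkdir -p pics
python3 - <<'E'
from station import *
import cv2
for n in ("scene","top"):
    im=read_camera(n); cv2.imwrite(f"pics/{n}0.png",im[:,:,::-1]); i=camera_info(n); print(n,i)
print(get_time(),get_ee_rot(),get_grip_width())
E
```

```text
scene {'intrinsics': array([[506.07260886,   0.        , 320.6575463 ],
       [  0.        , 506.07260886, 238.35798339],
       [  0.        ,   0.        ,   1.        ]]), 'T': array([[-0.72361995, -0.41784982,  0.54934114,  1.25412162],
       [ 0.69003945, -0.42088858,  0.58881098,  0.68014844],
       [-0.01482315,  0.80514243,  0.59289623,  0.76961989],
       [ 0.        ,  0.        ,  0.        ,  1.        ]])}
top {'intrinsics': array([[527.28522466,   0.        , 317.20885582],
       [  0.        , 527.28522466, 240.961632  ],
       [  0.        ,   0.        ,   1.        ]]), 'T': array([[ 0.00777292,  0.9810918 , -0.19338682,  0.34220244],
       [-0.99987981,  0.01021981,  0.01165845,  0.00737129],
       [ 0.01341438,  0.19327296,  0.98105332,  1.50390963],
       [ 0.        ,  0.        ,  0.        ,  1.        ]])}
0.1 [ 3.71499901e-04  8.08613387e-01  5.88340000e-01 -5.44458035e-04] 1.000166644087238
```

View pics/scene0.png

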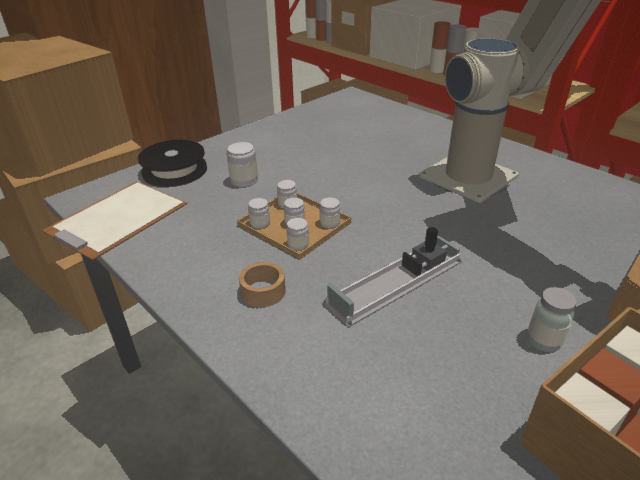

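View pics/top0.png

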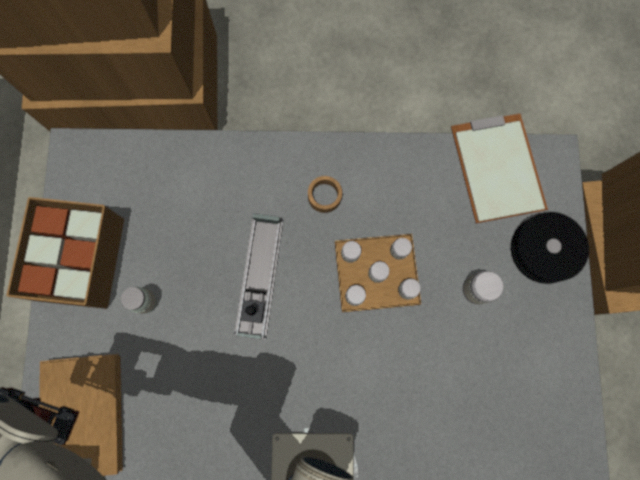

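The top view shows the jig around pixel (258,278), with the stop at the top and the handle at about (252,308). The tray is at about (378,272) with five tins. I'll enlarge both.

Run:
```python
import cv2
t=cv2.imread("pics/top0.png"); s=cv2.imread("pics/scene0.png")
def c(im,x0,y0,w,h,k,n): cv2.imwrite(n,cv2.resize(im[y0:y0+h,x0:x0+w],None,fx=k,fy=k,interpolation=cv2.INTER_CUBIC))
c(t,225,205,70,140,4,"pics/jigtop.png")   
c(t,325,225,105,95,6,"pics/traytop.png")
c(s,320,220,150,110,5,"pics/jigsc.png")
c(s,230,170,130,95,6,"pics/traysc.png")
```

```text
(no output)
```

View pics/jigtop.png

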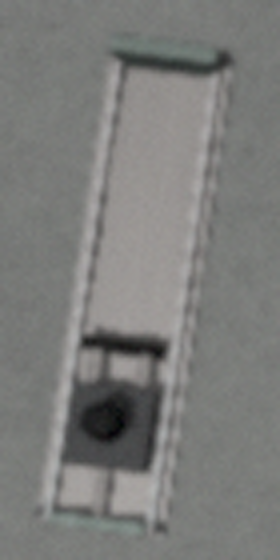

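View pics/traytop.png

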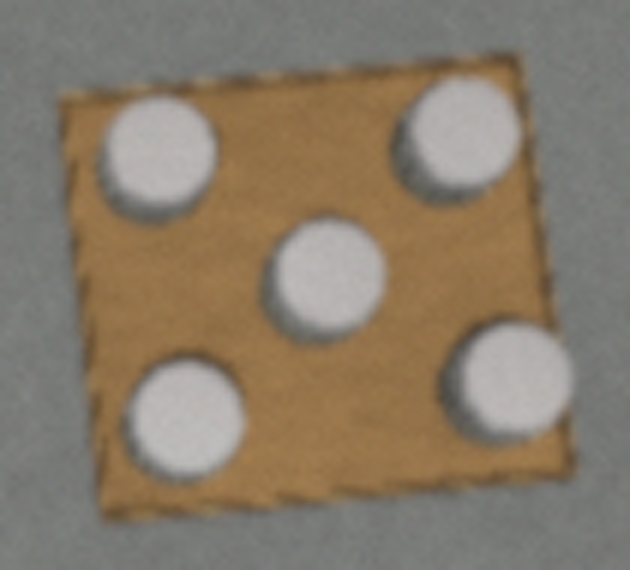

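View pics/jigsc.png

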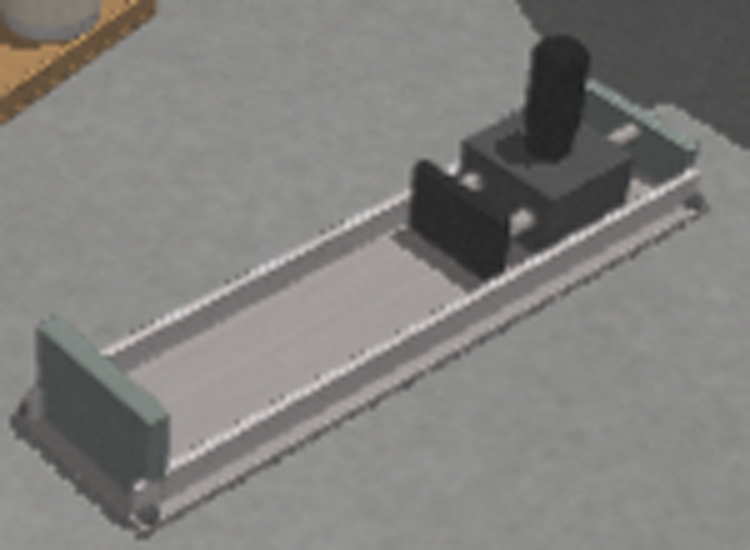

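View pics/traysc.png

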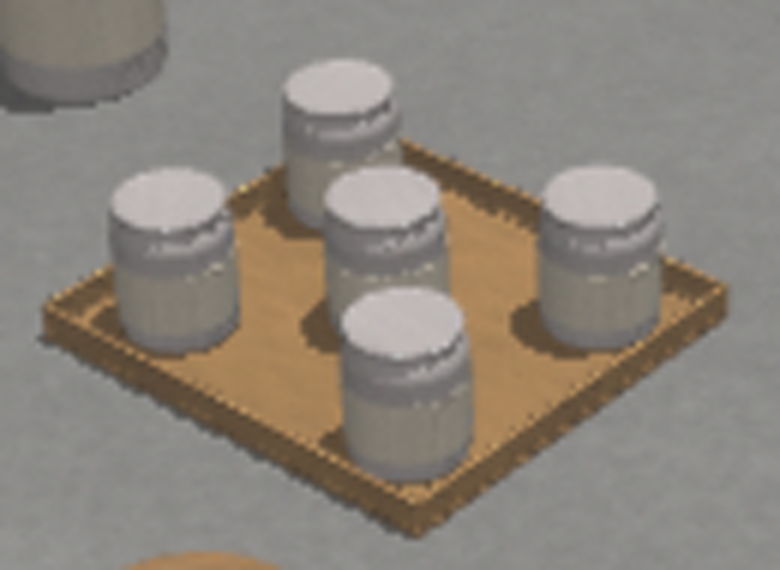

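```bash
cat > h.py <<'E'
import numpy as np, cv2
from station import *
from scipy.optimize import least_squares
C={n:camera_info(n) for n in("scene","top")}
def proj(n,P):
    P=np.atleast_2d(P); T=C[n]["T"]; q=(P-T[:3,3])@T[:3,:3]; q=q*[1,-1,-1]; u=q@C[n]["intrinsics"].T; return u[:,:2]/u[:,2:]
def ray(n,uv,z):
    T=C[n]["T"]; K=C[n]["intrinsics"]; d=np.linalg.solve(K,[uv[0],uv[1],1])*[1,-1,-1]; d=T[:3,:3]@d; o=T[:3,3]; return o+d*(z-o[2])/d[2]
def unc(p,x0,y0,k): return (np.array(p)+.5)/k-.5+[x0,y0]
E
cat > fit.py <<'E'
from h import *
tt=[(160,152),(464,132),(328,278),(186,417),(515,378)]
ts=[(405,323),(170,198),(383,201),(601,195),(339,86)]
for a,b in zip(tt,ts):
    print(ray("top",unc(a,325,225,6),.068)[:2].round(4), ray("scene",unc(b,230,170,6),.068)[:2].round(4))
J=lambda q,P:np.c_[q[0]+np.cos(q[2])*P[:,0]-np.sin(q[2])*P[:,1],q[1]+np.sin(q[2])*P[:,0]+np.cos(q[2])*P[:,1],P[:,2]]
sp=np.array([[175,45,0],[175,-45,0],[-175,45,0],[-105,0,102],[-45,28,47],[-45,-28,47]])/1e3
su=np.array([unc(p,320,220,5) for p in[(140,535),(10,415),(705,210),(563,48),(506,238),(416,172)]])
tp=np.array([[-105,0,102],[155,38,56],[155,-38,56],[-45,28,47],[-45,-28,47]])/1e3
tu=np.array([unc(p,225,205,4) for p in[(103,418),(110,58),(218,68),(84,335),(168,343)]])
def r(q,w): 
    o=[]
    if w&1:o.append(proj("scene",J(q,sp))-su)
    if w&2:o.append(proj("top",J(q,tp))-tu)
    return np.concatenate(o).ravel()
for w in(1,2,3):
    f=least_squares(r,[.55,.12,0],args=(w,),loss='soft_l1'); print(w,f.x.round(4)); print(r(f.x,w).reshape(-1,2).round(1).tolist())
# wall lines, top
for p in[(115,65),(48,515),(218,65),(155,525)]: print(ray("top",unc(p,225,205,4),.022)[:2].round(4))
for n,p,z in[("top",(134,298),.11)]: pass
E
python3 fit.py
```

```text
[ 0.601  -0.1042] [ 0.6024 -0.1016]
[ 0.6118 -0.245 ] [ 0.6116 -0.2447]
[ 0.5431 -0.1809] [ 0.5479 -0.1777]
[ 0.4788 -0.1154] [ 0.478  -0.1147]
[ 0.498  -0.2656] [ 0.4975 -0.2658]
1 [ 0.536   0.1571 -0.1289]
[[-0.1, 0.5], [0.2, 0.4], [1.2, 0.8], [0.2, 0.1], [-0.9, -2.7], [-0.3, -1.7]]
2 [ 0.535   0.1533 -0.1128]
[[0.2, 1.1], [0.2, -1.7], [-0.0, -0.9], [0.2, 0.2], [-0.7, 0.6]]
3 [ 0.5351  0.1554 -0.1239]
[[-0.0, 0.1], [0.1, 0.1], [0.6, 0.1], [-0.4, -0.5], [-1.3, -3.3], [-0.8, -2.2], [-1.1, 1.0], [0.1, -1.8], [-0.2, -0.8], [-0.7, -0.0], [-1.6, 0.7]]
[0.6914 0.1742]
[0.3717 0.2104]
[0.6922 0.1   ]
[0.3655 0.1364]
```

```bash
cat > ov.py <<'E'
from h import *
import sys
q=[float(a) for a in sys.argv[1:4]]
def W(P):
    P=np.array(P)/1e3; c,s=np.cos(q[2]),np.sin(q[2]); return np.c_[q[0]+c*P[:,0]-s*P[:,1],q[1]+s*P[:,0]+c*P[:,1],P[:,2]]
L=[[[-175,y,22],[155,y,22]] for y in(-38,-33,33,38)]+[[[155,-38,56],[155,38,56]],[[-45,-28,47],[-45,28,47]]]
L+=[[[175,-45,0],[175,45,0],[-175,45,0],[-175,-45,0],[175,-45,0]]]
L+=[[[-105+13*np.cos(t),13*np.sin(t),102] for t in np.linspace(0,6.3,20)]]
out=[]
for n,(x0,y0,w,h,k) in {"top":(225,205,70,140,4),"scene":(320,220,150,110,5)}.items():
    im=cv2.imread(f"pics/{n}0.png")[y0:y0+h,x0:x0+w]; im=cv2.resize(im,None,fx=k,fy=k,interpolation=cv2.INTER_CUBIC)
    for l in L:
        u=(proj(n,W(l))-[x0,y0]+.5)*k-.5
        cv2.polylines(im,[np.round(u*16).astype(int).reshape(-1,1,2)],False,(0,0,255),1,cv2.LINE_AA,4)
    cv2.imwrite(f"pics/ov_{n}_{sys.argv[4]}.png",im)
E
python3 ov.py .535 .1550 -.115 a
```

```text
(no output)
```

View pics/ov_top_a.png

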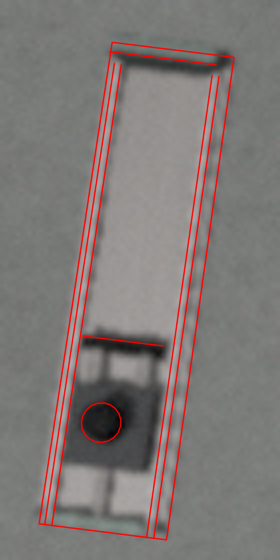

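View pics/ov_scene_a.png

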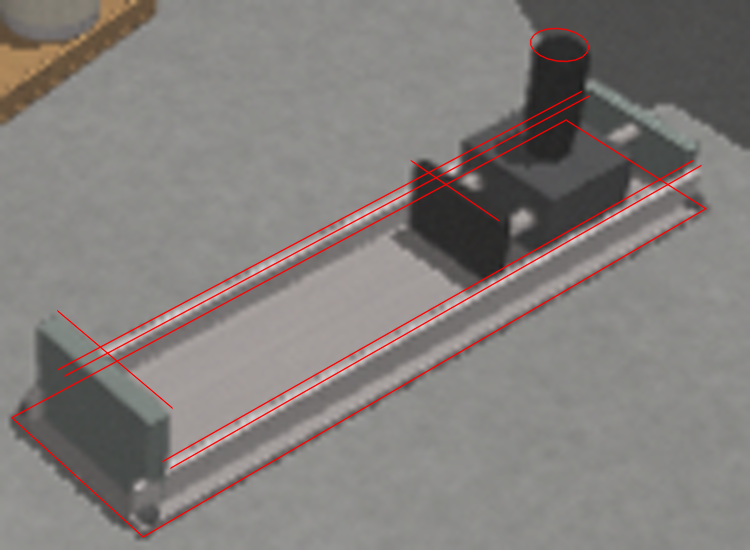

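Both views agree on the pose: jig at about (0.535, 0.155) with yaw of about -0.118, and overlay errors of 1-2 px at most. I'll start with the tin nearest the jig, with the jaws across the channel.

```bash
cat >> h.py <<'E'
JIG=np.array([.535,.155,-.118])
def jw(x,y): c,s=np.cos(JIG[2]),np.sin(JIG[2]); return JIG[0]+c*x-s*y,JIG[1]+s*x+c*y
def qd(a): return [0,np.cos(a/2),np.sin(a/2),0]
QY=qd(np.pi/2+JIG[2])
ZP=.033
def snap(tag):
    for n in("scene","top"): cv2.imwrite(f"pics/{n}_{tag}.png",read_camera(n)[:,:,::-1])
def pick(x,y):
    move_pose([x,y,.14],QY); movel([x,y,ZP],v=.2); command_gripper(0.3); print("w",get_grip_width()*88,get_time()); movel([x,y,.14],v=.25); print("w",get_grip_width()*88)
def place(jx,jy):
    x,y=jw(jx,jy); move_pose([x,y,.14],QY); print("above",get_time())
def drop(jx,jy):
    x,y=jw(jx,jy); movel([x,y,.06],v=.25); print("hit",movel([x,y,ZP+.0035],v=.06,until_force=6),get_tcp_pos(),get_time())
    command_gripper(1.0); movel([x,y,.14],v=.25); print(get_time())
E
python3 - <<'E'
from h import *
for p in [(.6015,-.103),(.4784,-.115),(.546,-.179),jw(.122,0),jw(.007,0)]:
    print([None if (q:=inverse_kinematics([p[0],p[1],z],QY)) is None else np.round(q,2).tolist() for z in(.14,.033)])
p=jw(-.105,0); print(inverse_kinematics([*p,.066],qd(JIG[2])),inverse_kinematics([*p,.066],qd(JIG[2]+np.pi)))
pick(.6015,-.103); place(.122,0)
snap("p1"); print(get_time())
E
```

```text
[[-0.19, 0.5, 1.72, -0.0, 0.92, -1.64], [-0.19, 0.66, 1.75, -0.0, 0.73, -1.64]]
[[-0.26, 0.35, 1.98, -0.0, 0.81, -1.71], [-0.26, 0.55, 2.02, -0.0, 0.57, -1.71]]
[[-0.34, 0.46, 1.8, -0.0, 0.88, -1.79], [-0.34, 0.63, 1.84, -0.0, 0.68, -1.79]]
[[0.19, 0.58, 1.57, -0.0, 0.98, -1.26], [0.19, 0.73, 1.61, -0.0, 0.81, -1.26]]
[[0.26, 0.44, 1.83, -0.0, 0.87, -1.2], [0.26, 0.62, 1.86, -0.0, 0.66, -1.2]]
[ 3.44844291e-01  4.56688967e-01  2.07632253e+00 -4.44089210e-16
  6.08581156e-01  4.62844291e-01] None
w 53.207027805739195 4.275
w 53.350849032941156
above 5.8333
5.9333
```

Run:
```python
import cv2
for n,(x0,y0,w,h,k) in {"top":(225,195,110,140,4),"scene":(320,180,150,150,4)}.items():
    im=cv2.imread(f"pics/{n}_p1.png")[y0:y0+h,x0:x0+w]; cv2.imwrite(f"pics/{n}_p1c.png",cv2.resize(im,None,fx=k,fy=k,interpolation=cv2.INTER_CUBIC))
```

```text
(no output)
```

View pics/top_p1c.png

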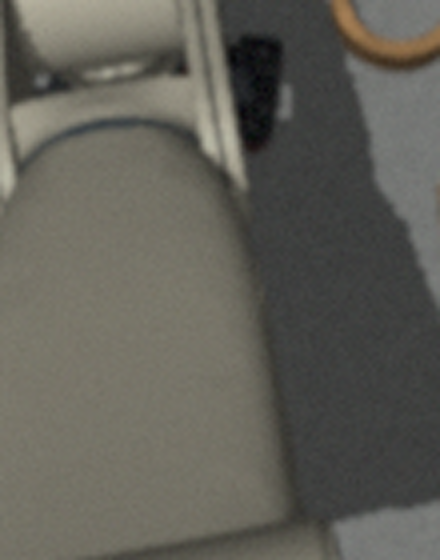

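View pics/scene_p1c.png

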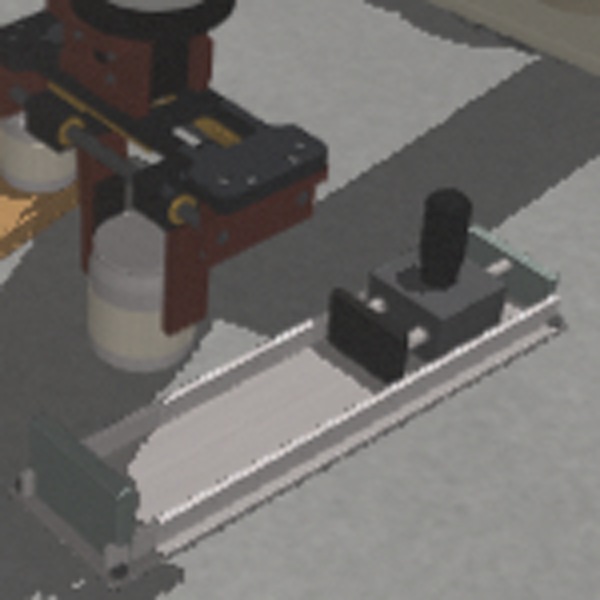

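The tin is held. I'll lower it to just above the walls and check the alignment in the scene view.

Run:
```python
from h import *
x,y=jw(.122,0); movel([x,y,.058],v=.25); im=read_camera("scene")[:,:,::-1]
cv2.imwrite("pics/s_p2.png",cv2.resize(im[200:330,310:450],None,fx=5,fy=5,interpolation=cv2.INTER_CUBIC))
c=[(x+.027*np.cos(t),y+.027*np.sin(t),.028) for t in np.linspace(0,6.28,25)]
print(proj("scene",[(x,y,.028)]),get_time(),get_ft_force())
```

```text
[[353.93962756 294.36571872]] 6.4583 [-0.38133872  0.4645537  -2.04642478]
```

View pics/s_p2.png

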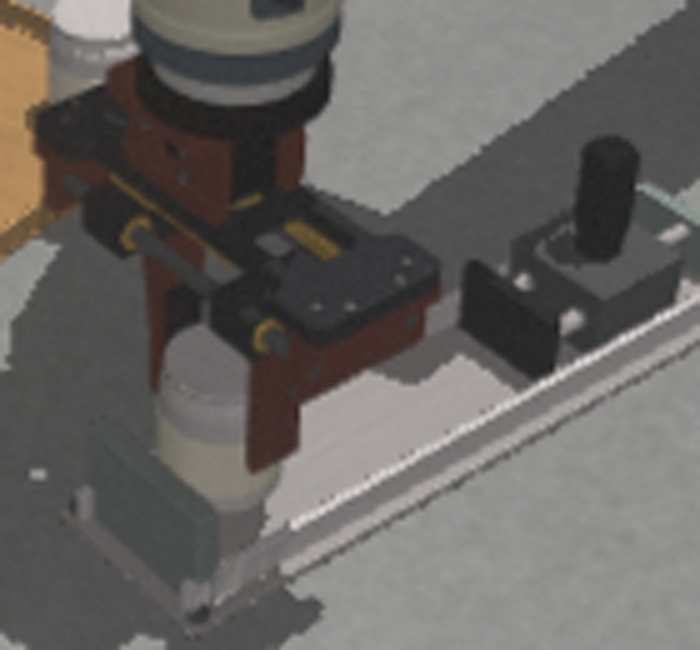

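Tin bottom spans x of about 160-280 in the crop, centred on the predicted pixel (219) and inside the walls. Lowering it.

Run:
```python
from h import *
drop(.122,.0005)
print(get_ft_force()); pick(.4784,-.115)
im=read_camera("scene")[:,:,::-1]
cv2.imwrite("pics/s_p3.png",cv2.resize(im[160:330,230:470],None,fx=3.3,fy=3.3,interpolation=cv2.INTER_CUBIC))
print(get_time())
```

```text
hit True [0.65577299 0.14108649 0.03601098] 7.125
8.4083
[-0.13298958  0.27258068  0.11551382]
w 53.44987893000551 10.9167
w 53.23127021578636
11.5417
```

View pics/s_p3.png

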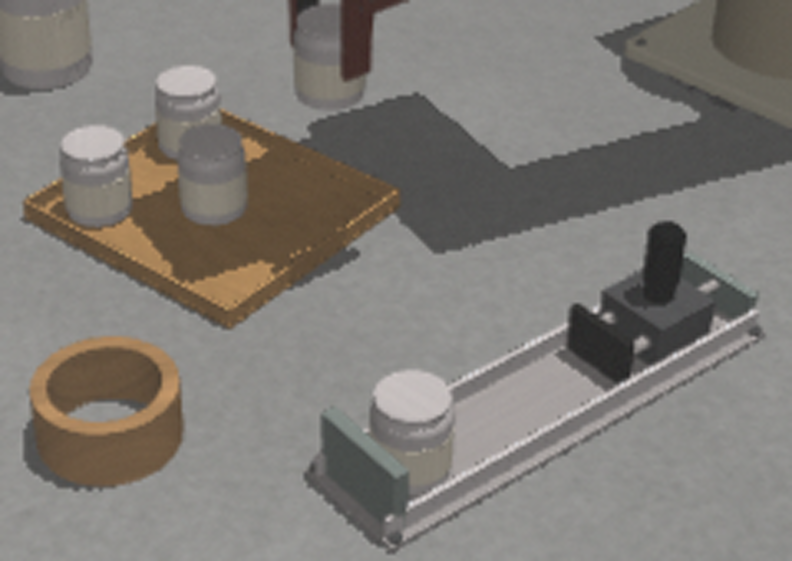

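The first tin stands upright in the channel near the stop, at crop (412,430), and the second is in the gripper. I'll place it and fetch the centre tin.

Run:
```python
from h import *
place(.065,.001); drop(.065,.001)
c=np.mean([ray("scene",(294.2,203),.068)[:2],(.5455,-.1795)],0); print(c)
pick(*c); snap("p4"); print(get_time())
im=cv2.imread("pics/scene_p4.png")
cv2.imwrite("pics/s_p4.png",cv2.resize(im[160:330,230:470],None,fx=3.3,fy=3.3,interpolation=cv2.INTER_CUBIC))
im=cv2.imread("pics/top_p4.png")
cv2.imwrite("pics/t_p4.png",cv2.resize(im[205:345,225:435],None,fx=3.5,fy=3.5,interpolation=cv2.INTER_CUBIC))
```

```text
above 12.6583
hit True [0.59969448 0.14834912 0.03607042] 13.575
14.85
[ 0.5458348 -0.1780133]
w 53.160768815995084 17.4167
w 53.31258066441668
18.0917
```

View pics/s_p4.png

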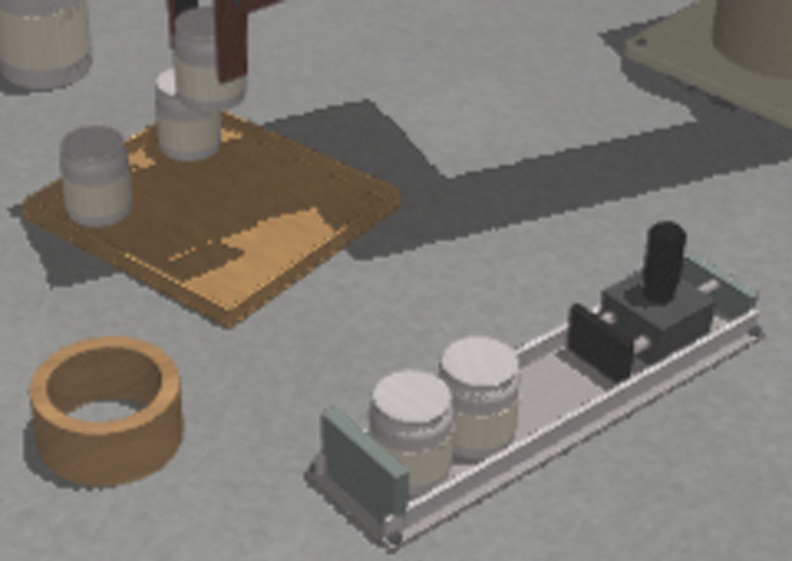

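View pics/t_p4.png

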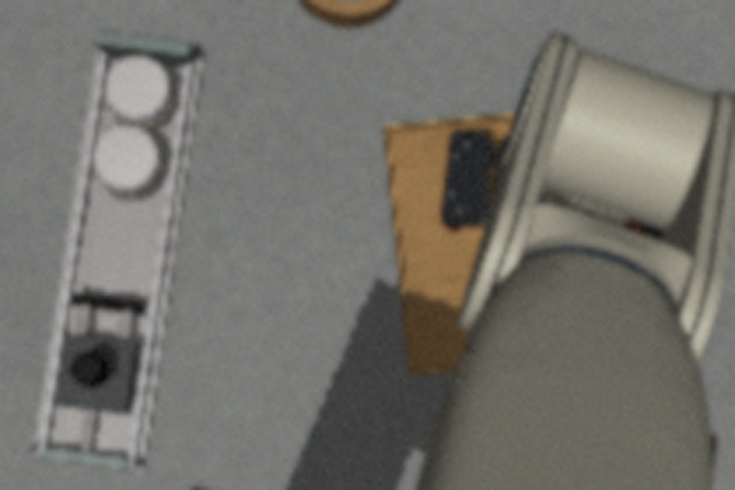

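Two tins are upright in the channel, at top-crop (138,88) and (130,160), and the third is gripped. The other two in the tray haven't moved. I'll place the third, go above the handle, and look.

Run:
```python
from h import *
place(.007,.001); drop(.007,.001)
x,y=jw(.007,.001); movel([x,y,.22],v=.3)
snap("p5"); print(get_time())
im=cv2.imread("pics/scene_p5.png")
cv2.imwrite("pics/s_p5.png",cv2.resize(im[160:330,230:470],None,fx=3.3,fy=3.3,interpolation=cv2.INTER_CUBIC))
```

```text
above 19.35
hit True [0.54222355 0.15533931 0.03633696] 20.2583
21.5417
22.0583
```

View pics/s_p5.png

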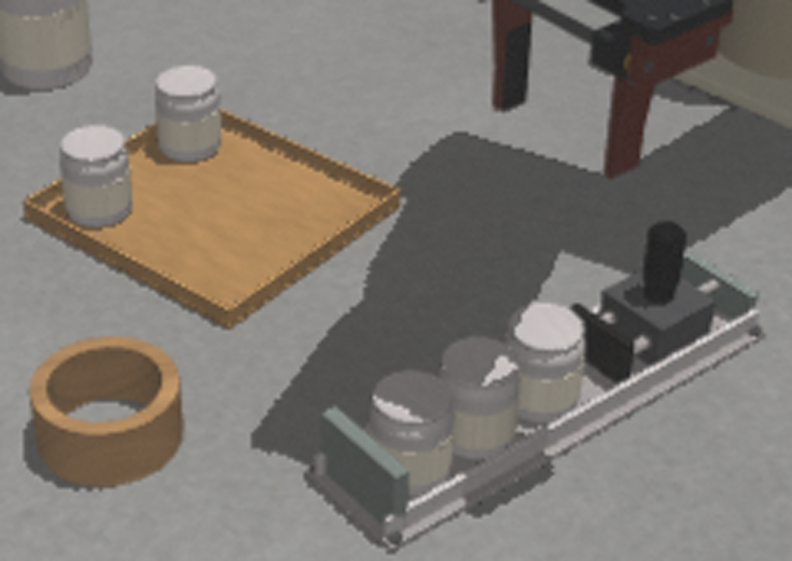

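All three are upright in a row, with the pad free behind them. Now I'll grip the handle with the jaws along the jig x axis.

Run:
```python
from h import *
QX=qd(JIG[2]); x,y=jw(-.105,.001)
move_pose([x,y,.2],QX); print(get_time())
print("hit",movel([x,y,.063],v=.12,until_force=6),get_tcp_pos())
command_gripper(0.0); print("w",get_grip_width()*88,get_ft_force(),get_time())
im=read_camera("scene")[:,:,::-1]
cv2.imwrite("pics/s_p6.png",cv2.resize(im[160:330,310:470],None,fx=4,fy=4,interpolation=cv2.INTER_CUBIC))
```

```text
23.525
hit False [0.43130351 0.1685027  0.06352005]
w 25.44808647785227 [ 5.04561813 -2.36737019 -3.10340715] 25.8
```

View pics/s_p6.png

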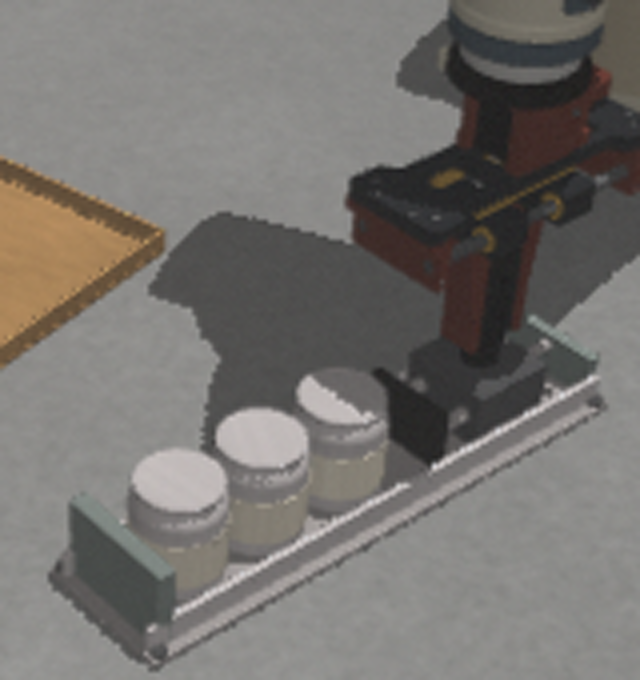

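Handle gripped at 25.4 mm on a 26 mm post. Next is the slow advance, logging the force along the jig axis.

Run:
```python
from h import *
u=np.array([np.cos(JIG[2]),np.sin(JIG[2]),0]); p0=np.array([*jw(-.105,.001),.063])
o=[]
for d in [2,10,20,28,32,34,36,38,40,42,44,46,48]:
    movel(p0+u*d/1e3,v=.04); wait(.1); f=get_ft_force(); t=get_tcp_pos()
    o.append((d,round(float((t-p0)@u*1e3),1),round(float(-f@u),2),round(float(f[1]),1)))
print(*o,sep="\n"); print(get_time(),get_grip_width()*88)
im=read_camera("scene")[:,:,::-1]
cv2.imwrite("pics/s_p7.png",cv2.resize(im[200:330,310:470],None,fx=5,fy=4.6,interpolation=cv2.INTER_CUBIC))
```

```text
(2, 1.6, 2.3, 2.0)
(10, 9.8, 3.42, 2.0)
(20, 19.7, 3.19, 2.9)
(28, 27.7, 5.01, 2.4)
(32, 31.6, 5.56, 3.0)
(34, 33.3, 5.84, 2.8)
(36, 34.8, 7.58, 3.5)
(38, 36.8, 7.23, 3.6)
(40, 38.6, 8.24, 4.2)
(42, 40.5, 8.41, 4.9)
(44, 42.4, 9.21, 4.8)
(46, 44.4, 8.57, 4.3)
(48, 46.2, 8.59, 4.9)
30.75 25.49686722075016
```

View pics/s_p7.png

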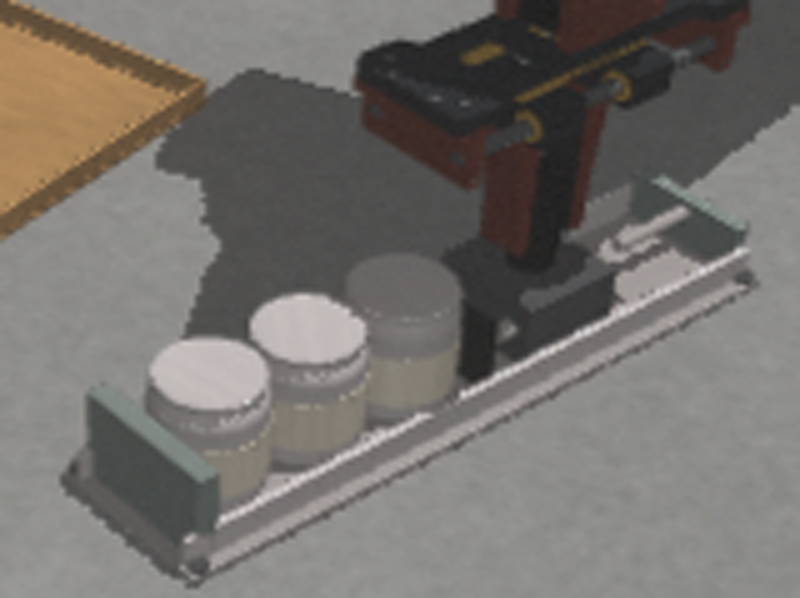

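The row is still closing up, with a small gap left between the tins. Continuing in small steps.

Run:
```python
from h import *
u=np.array([np.cos(JIG[2]),np.sin(JIG[2]),0]); p0=np.array([*jw(-.105,.001),.063])
o=[]
for d in [50,51,52,53,54]:
    movel(p0+u*d/1e3,v=.03); wait(.15); F=[]
    for i in range(5): F.append(get_ft_force()); wait(.02)
    f=np.mean(F,0); t=get_tcp_pos()
    o.append((d,round(float((t-p0)@u*1e3),1),round(float(-f@u),2),round(float(f[1]),1)))
print(*o,sep="\n"); print(get_time(),get_grip_width()*88)
im=read_camera("scene")[:,:,::-1]; cv2.imwrite("pics/scene_p8.png",im)
cv2.imwrite("pics/s_p8.png",cv2.resize(im[200:320,320:460],None,fx=5.5,fy=5,interpolation=cv2.INTER_CUBIC))
im=read_camera("top")[:,:,::-1]
cv2.imwrite("pics/t_p8.png",cv2.resize(im[205:345,225:435],None,fx=3.5,fy=3.5,interpolation=cv2.INTER_CUBIC))
```

```text
(50, 47.9, 10.77, 5.2)
(51, 48.8, 11.03, 5.7)
(52, 49.6, 11.29, 5.8)
(53, 50.5, 12.5, 5.7)
(54, 51.4, 12.83, 6.6)
33.2167 25.78513155060379
```

View pics/s_p8.png

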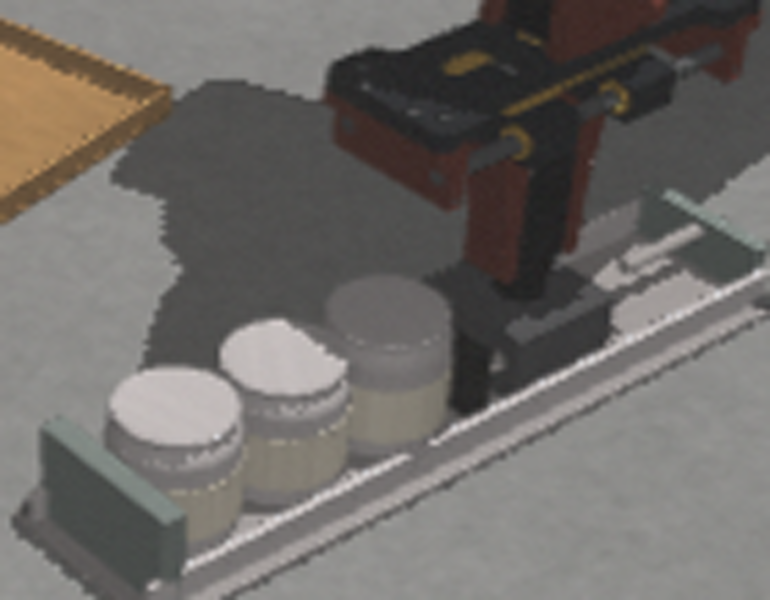

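View pics/t_p8.png

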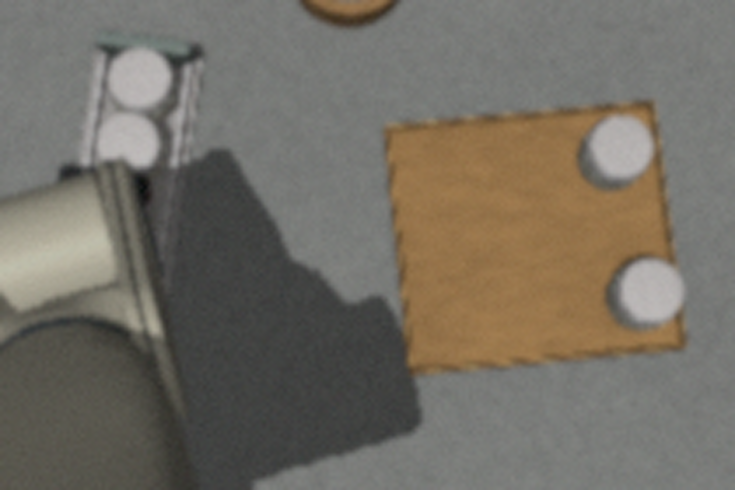

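Run:
```python
from h import *
im=cv2.imread("pics/scene_p8.png")
a=cv2.resize(im[245:290,390:440],None,fx=14,fy=12,interpolation=cv2.INTER_CUBIC); cv2.imwrite("pics/z8.png",a)
for c in(.048,.0495,.051):
  P=[(*jw(xx,.029 if i else .028),z) for xx,z,i in[(-.077+c,.046,1),(-.077+c,.012,1),(-.007,.047,0),(-.007,.02,0),(-.015,.047,0),(-.015,.02,0)]]
  print(c,((proj("scene",P)-[390,245])*[14,12]).round(0).tolist())
```

```text
0.048 [[344.0, 265.0], [324.0, 404.0], [240.0, 305.0], [226.0, 416.0], [277.0, 288.0], [262.0, 399.0]]
0.0495 [[337.0, 268.0], [317.0, 407.0], [240.0, 305.0], [226.0, 416.0], [277.0, 288.0], [262.0, 399.0]]
0.051 [[330.0, 271.0], [310.0, 410.0], [240.0, 305.0], [226.0, 416.0], [277.0, 288.0], [262.0, 399.0]]
```

View pics/z8.png

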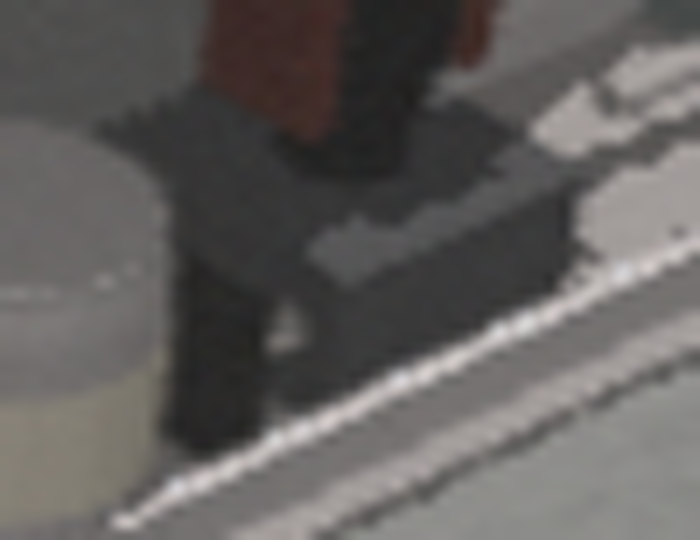

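The gap behind the pad measures about 60 px at 4.6 px/mm, or 13 mm, so the pad is in about 11 mm. Forces give about 10 mm. I'll nudge 1.5 mm more, check it's steady, and hand in.

Run:
```python
from h import *
u=np.array([np.cos(JIG[2]),np.sin(JIG[2]),0]); p0=np.array([*jw(-.105,.001),.063])
movel(p0+u*.0555,v=.02); wait(.6)
for i in range(4):
    f=get_ft_force(); print(((get_tcp_pos()-p0)@u*1e3).round(2),(-f@u).round(2),f.round(1),np.abs(get_qvel()).max().round(4),get_grip_width()*88); wait(.25)
im=read_camera("scene")[:,:,::-1]
cv2.imwrite("pics/s_p9.png",cv2.resize(im[160:330,230:470],None,fx=3.3,fy=3.3,interpolation=cv2.INTER_CUBIC)); print(get_time())
```

```text
52.67 13.29 [-12.7   6.2  13.5] 0.0014 25.629134650554136
52.67 13.56 [-13.    5.8  13.3] 0.0014 25.761126933480572
52.68 13.61 [-13.    5.9  11.9] 0.0014 25.954384323737607
52.65 14.74 [-14.2   5.7  12.3] 0.0019 25.535567492146022
35.2167
```

View pics/s_p9.png

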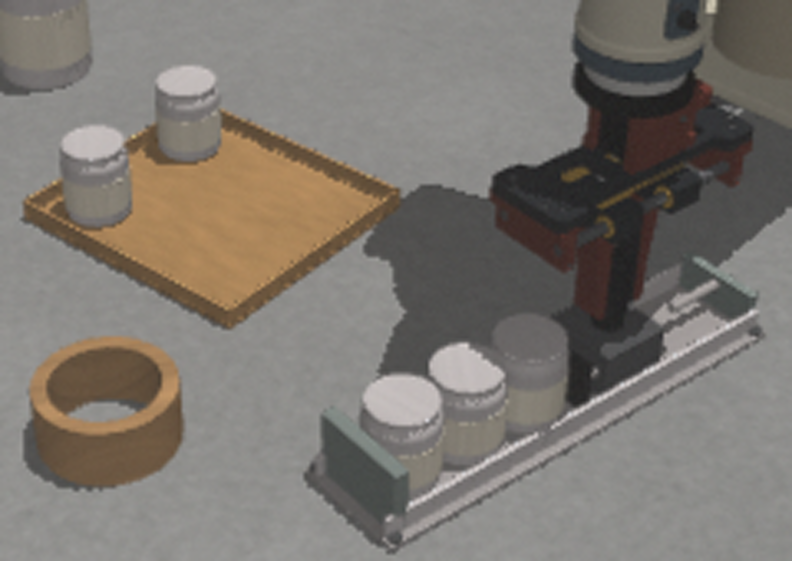

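The row is tight and upright, the two other tins stand in the tray, and the axial force is about 13.8 N against an expected 14 N. The arm is still, so I'm handing in.

```bash
python3 -c "
from station import *
job_done(); print(get_time())"
```

```text
the job is handed in; nothing more can be done
the job is handed in; nothing more can be done
```

The job is handed in, at about 35 s of the 72 s allowed. Three tins stand upright in a row in the jig channel, clamped against the end stop, and the arm is still holding the handle forward. The other two tins stand in the tray, and I saw no sign of the bystanders being touched.

**Last checks:**
- **Force:** the push along the jig was 13.3–14.7 N and steady, against about 14 N expected when clamped. The arm was still, and the grip read 25.5–26.0 mm on the 26 mm post.
- **Pad travel:** I couldn't read it directly. Before the last 1.5 mm nudge, the picture gave about 11 mm and the forces about 10 mm. That puts it at about 11–12 mm, against a target of 12 mm.
- **Final picture:** the tins look tightly in line and upright.

**Disagreements:**
- **Cameras:** the two cameras disagreed by up to about 4 mm in y and 0.016 rad on the jig pose. I used values in between, and all three placements touched down at channel-floor height.
- **Side loads:** while clamped, the wrist also read about 4 N sideways and 12–13 N upward, both well below the limits.

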